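# Lock the jam nut on the clipper rack and shut its splash cover

## Robot

A 6-joint arm with a two-finger parallel gripper is mounted at the origin on the work surface. World frame = base frame: x ahead of the robot, y to its left, z up, the work surface at z = 0. Lengths are in mm, angles in degrees, forces in N, time in s.
With the tool pointing down it reaches from about 400 to 925 mm from the base axis. Payload 3.4 kg.
Tool frame: the origin (TCP) lies at the very end of the fingers, on their centre line; the grasp point (between the pads) lies 19 mm behind it (bot.grasp_offset is the distance from the TCP to the grasp point, in mm); z points along the fingers, y is the direction in which the jaws open and shut (so a half turn about z gives the same grasp; the last joint's range is limited). The gripper opens to 85 mm and grips with 20 to 120 N. Pads are 22 mm wide; open, the fingers measure 114 mm over their backs; the gripper's body (76 mm by 85 mm) begins 54 mm behind the grasp point. The pads swing forward as they close: fully open they stand 13 mm farther back than shut.
Start: joints at [67.179, 17.578, 86.31, -0, 76.112, -4.211], TCP at [183.517, 544.934, 231.305] pointing down, gripper open.
Joint ranges: [-179.03, 179.03], [-60, 130.46], [8.19, 133.38], [-81.62, 261.62], [5.75, 156.47], [-153.77, 153.77]. Speed limits (degrees/s): [147.25, 147.25, 180, 180, 180, 180].

## Interface

Orientations are given as a 3x3 rotation matrix whose columns are the frame's x, y, z axes.
In Python, from workcell import bot gives the robot as it stands.
- The arm moves only by the tool play_rows, never from a script. Its argument "rows" is a list of rows, each a list of 3 entries, a list of its own where there are three numbers: the shift along the tool's x, y, z as a fraction of full scale, then the turn, a rotation vector about the tool's x, y, z as a fraction of full scale, then the closure, from 0 (fully open) to 1 (shut). A call has 1 to 8 rows; each row is the pose to reach, as a shift and turn from the pose commanded when the call began, along the tool's axes at that moment, turning the shorter way round; what a row does not reach only later rows make up. Full scale, the value 1, is 750 mm for a shift and pi rad for a turn. A row lasts 1/8 s, in which the tool goes at most 62.5 mm and 10.7 degrees, less where a joint would pass 70% of its speed; a pose out of reach is approached as far as the arm can. A call with a number of a shift or a turn outside -1 to 1 is refused whole. A call with a gripper value outside its range is refused whole. The fingers move at their own pace and stop on an object; "newtons" is the grip in N (left out, the last holds). Time passes only in rows, so rows that repeat a pose let the fingers close. It gives the time, the measured TCP pose, the force and the opening at its end, in the units of the state.
- bot.sense(): the state, without advancing time (a new reading comes with each control period).
- bot.grab_frame(name): name is "scene" or "side" or "wrist"; returns (picture, depth): 420x560x3 uint8, red, green, blue; 420x560 float32, mm along the optical axis (not along the pixel's ray), 0 where there is no reading.
- bot.camera_params(name): a dict with "fovy" (degrees; the focal length in pixels is half the picture's height over the tangent of half this angle, whatever the lens; pixels are square), "cx", "cy" (the principal point, pixels), "k1" (the pictures are not rectified: a ray, as slopes to the right and down, at radius r is drawn at 1 + k1 r^2 times it, then the intrinsics apply), "R" (3x3) and "t" (3): a world point X has camera coordinates R X + t. Camera axes: x right, y down, z forward; pixel columns grow to the right and rows downward; lengths in mm; the calibration is good to about 2 mm. A picture is of the moment at which its call begins: read the wrist's pose just before it. camera_params takes no time and is no camera call; for the wrist camera it gives the pose at the moment of the call.
- bot.job_done(): hands the job in, once; it reports no verdict.
The state is a dict: "t": time; "joint_positions": joint angles; "dq": joint speeds; "tau": joint torques, N m; "ee_pos": TCP position; "ee_rot": TCP orientation; "wrist_force": force on the tool from outside, world axes, zero at the start; "moment": the same for the moment, N m; "gripper_width": finger opening in mm.
Only numpy, scipy, OpenCV 4.12 (cv2) and the standard library are available. Lean on these libraries where they do the work, as an engineer would, in place of code of your own. Each camera call takes 0.05 s, during which the arm holds its last target.

## Task

On the sloping clipper rack, run the loose bar-shaped nut clockwise down its stud until it meets the hex nut below, then tighten it about an eighth of a turn further so that it stays locked against the hex nut. Then swing the rack's splash cover, which leans back open, over and fully shut. Leave the spray bottle, the clipper and the comb jar where they are.

Things in the scene. Friction and masses are not known exactly. Their poses are not given: they have to be found in the camera images.
- nut_turn (a joint): run of the jam nut down the stud, rad. Grows as the nut is turned clockwise (seen looking down the stud), which lowers it 14 mm a turn. 0: its underside meets the hex nut, a stop; negative: above it (starts -3.4 to -2.0). The thread is stiff (0.25 Nm either way), so the nut stays where it is left
- nut_tight (a joint): further clockwise turn of the jam nut after it has met the hex nut (nut_turn at 0), rad: 0 at the start, an eighth of a turn is 0.785, end stop 1.0. This tightening takes 0.5 Nm, does not lower the nut, and stays when let go; the nut's whole turn is nut_turn plus nut_tight
- nut_grip (a point): on the jam nut's axis, 27 mm above its underside: grip here. A plain steel bar 76 long, 24 wide (flat sides), 32 high (3 to 35 mm above its underside), on a 3 mm rubber foot 21 mm wide. Frame turns with it: x along the bar, y across, z out along the stud, which leans 30 deg from vertical towards the rack's low front. The 14 mm stud ends 27 mm above here at nut_turn 0, 19 mm or more at the start
- nut_seat (a point): fixed point on the stud's axis at the top face of the hex nut (40 mm across flats, 14 mm high, on a 6 mm plate on the deck; it does not turn). Its frame is the rack's: x level, from the low front towards the hinge side, y along the rack's width, z up
- cover (a joint): angle of the splash cover, rad: 0 shut (parallel to the sloping deck, 78 mm above it, on two posts), 2.09 upright, 2.45 leaning back on its stop, where it starts. No catch: either side of upright it falls by its own weight (0.3 kg), slowed a little by the hinge; falling shut takes about 2 s
- cover_edge (a point): middle of the cover's free edge. The cover is a clear panel in an aluminium frame, 168 mm from hinge to free edge, 240 mm wide, 8 to 10 mm thick (clear middle 4 mm); open, this edge is its top. Frame is the cover's: x from the free edge to the hinge, y along the edge
- cover_hinge (a point): fixed middle of the cover's hinge line, 168 mm from cover_edge, at the top of the rack's rear wall, 166 mm above the worktop. Frame is the rack's: x level, from the low front towards the hinge side, y along the hinge line, z up
- rack: black sloping rack fixed to the worktop, 165 deep, 270 wide, 170 high without cover; origin on the worktop under its middle, axes as nut_seat. Deck slopes up 30 deg towards x; rear wall 76 mm over it carries the hinge, front corner posts 78 mm high stand 125 mm either side of the middle. Stud mid-width, 90 mm from the rear wall; nothing else within 90 mm of it rises above the hex nut's top
- spray_bottle: bystander: clear round spray bottle with a black head, 72 mm across, 176 mm high, loose; origin at the centre of its underside
- clipper: bystander: red and steel hair clipper lying flat, 180 mm long, 46 mm wide, 37 mm high, loose; origin under its middle
- comb_jar: bystander: round glass jar with combs standing in it, 72 mm across, 165 mm high with the combs, loose; origin at the centre of its underside

How it is judged (in metres and radians):
On the way, in this order (a step that is already met when the one before it is completed fails the run):
1. the jam nut is down on the hex nut and tightened at least 0.5 rad further, with the cover still open (value of joint nut_tight above 0.5 rad and value of joint nut_turn above -0.1 rad and value of joint cover above 1.5 rad), for 0.2 s.
2. the cover is shut (value of joint cover below 0.05 rad), for 0.2 s.
At the end, for the whole second after the job is handed in: the jam nut rests on the hex nut (within 0.1 rad of turn), tightened at least 0.5 rad (a twelfth of a turn) further, the cover is shut to within 0.05 rad and still, and the spray bottle, clipper and comb jar stand within 30 mm of where they were (value of joint nut_tight above 0.5 rad and value of joint nut_turn above -0.1 rad and value of joint cover below 0.05 rad and velocity of joint cover between -0.05 and 0.05 rad/s); the robot touches nothing.
It fails at once if a bystander is moved more than 30 mm or knocked over (distance of any of spray_bottle, clipper, comb_jar from where it was at the start of the episode above 0.03 m or angle between any of spray_bottle, clipper, comb_jar's own z axis and vertical above 0.5 rad).
It also fails if it takes over 66 s, if anything falls off the work surface, if the arm or the gripper's body presses on something with over 40 N, if the wrist force passes 120 N, or if a joint passes its speed limit or range.

## Working session

There is one attempt and no reset: what is moved stays moved. The work goes in short steps, Python scripts to look and compute and a tool call to move; the robot and the scene stay as the last step left them, time stands still between calls to the robot, and variables do not carry over. Pictures are saved under pics/ and viewed, and the job is handed in when it is done.

Besides the shell and the picture viewer there is one more tool, called after "Call:" as a command line: name --argument value ..., lists and objects as JSON in quotes. play_rows: Moves the arm, as the interface text tells. Shift numbers are shares of 750 mm and turn numbers shares of pi rad, none past 1 either way. Its arguments: {"type":"object","properties":{"rows":{"type":"array"},"newtons":{"type":"number"}},"required":["rows"]}

```bash
ls; mkdir -p pics
python3 - <<'E'
from workcell import bot
import cv2,numpy as np
print(bot.sense())
for n in ["scene","side","wrist"]:
    p=bot.camera_params(n);print(n,p)
    im,d=bot.grab_frame(n)
    cv2.imwrite(f"pics/{n}0.png",im[:,:,::-1]);np.savez(f"pics/{n}0.npz",im=im,d=d,**p)
E
```

```text
pics
{'t': 0.0, 'joint_positions': array([ 6.71784926e+01,  1.76233253e+01,  8.63844090e+01, -2.33017565e-03,
        7.61099321e+01, -4.20944361e+00]), 'dq': array([ 0.07204223,  0.02396753, -0.02837981, -0.10105027, -0.02293203,
       -0.0183928 ]), 'tau': array([ 1.32547750e-03, -4.57554710e+01, -2.51913679e+01, -8.22104403e-05,
        1.34942136e-02, -4.14123997e-05]), 'ee_pos': array([183.2647915 , 544.27592519, 230.36696424]), 'ee_rot': array([[-9.47704318e-01,  3.19148787e-01, -7.60148473e-04],
       [ 3.19149673e-01,  9.47702403e-01, -1.90821218e-03],
       [ 1.11390932e-04, -2.05102206e-03, -9.99997890e-01]]), 'wrist_force': array([-0.16496313, -0.06995382, -0.58938001]), 'moment': array([ 0.04178613, -0.01664193,  0.00803786]), 'gripper_width': 85.48444378372109}
scene {'fovy': 51.2216362529012, 'cx': 272.18647555502486, 'cy': 211.5850063554666, 'k1': 0.045423004888775015, 'R': array([[-0.25825497,  0.9659824 , -0.01350424],
       [ 0.74795898,  0.1910803 , -0.63564588],
       [-0.61144234, -0.17425933, -0.77186265]]), 't': array([ 123.57174386, -318.65626227, 1584.90249531])}
side {'fovy': 53.72650095470882, 'cx': 278.9183601966099, 'cy': 211.03368519340682, 'k1': -0.11855124625709579, 'R': array([[ 0.36942562, -0.9292238 ,  0.00823702],
       [-0.77553764, -0.31318452, -0.54813943],
       [ 0.5119239 ,  0.19610863, -0.83634641]]), 't': array([-201.98807803,  497.29521595,  792.16276   ])}
wrist {'fovy': 60.32062150667466, 'cx': 280.2022967558674, 'cy': 209.64865445307822, 'k1': -0.03376299332063789, 'R': array([[ 0.32012426,  0.94737347, -0.00199172],
       [ 0.90209719, -0.30418156,  0.30609516],
       [ 0.28938059, -0.09978522, -0.95199884]]), 't': array([-573.4260229 ,  -38.93391507,  381.17328732])}
```

View pics/scene0.png

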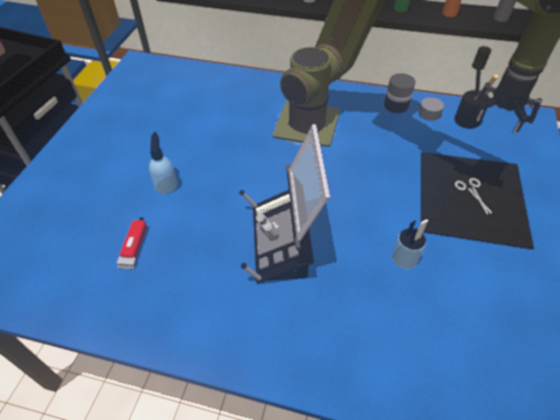

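View pics/side0.png

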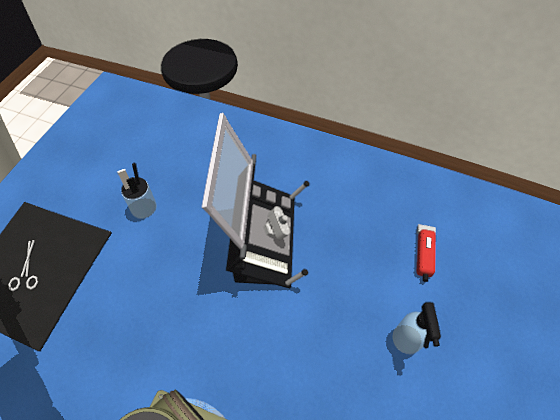

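View pics/wrist0.png

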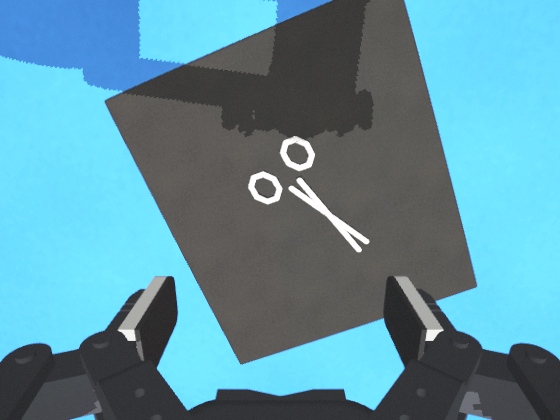

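The scene and side views show the rack near the middle of the table. The cover leans open, at about (310,185) in the scene view, and the nut is near (266,225) in the scene view and (278,225) in the side view. I'll zoom in next.

```bash
cat > h.py <<'E'
import numpy as np,cv2
def load(n):
    z=np.load(f"pics/{n}.npz");return {k:z[k] for k in z.files}
def f(c): return 210/np.tan(np.radians(float(c['fovy'])/2))
def ray(c,u,v):
    F=f(c);xd=(np.asarray(u,float)-c['cx'])/F;yd=(np.asarray(v,float)-c['cy'])/F
    x,y=xd.copy(),yd.copy()
    for _ in range(30):
        s=1+c['k1']*(x*x+y*y);x,y=xd/s,yd/s
    return np.stack([x,y,np.ones_like(x)],-1)
def w(c,P): return (P-c['t'])@c['R']   # R^T (P-t)
def center(c): return -c['R'].T@c['t']
def cloud(c):
    v,u=np.mgrid[0:420,0:560];return w(c,ray(c,u,v)*c['d'][...,None])
def pt(c,u,v): # depth
    return w(c,ray(c,u,v)*float(c['d'][int(round(v)),int(round(u))]))
def proj(c,X):
    X=np.atleast_2d(X)@c['R'].T+c['t'];x=X[:,:2]/X[:,2:];s=1+c['k1']*(x**2).sum(1,keepdims=True)
    return x*s*f(c)+[c['cx'],c['cy']]
def plane(c,u,v,z):
    o=center(c);r=ray(c,u,v)@c['R'];return o+r*((z-o[2])/r[2])
def tri(pairs):
    A=np.zeros((3,3));b=np.zeros(3);L=[]
    for c,u,v in pairs:
        o=center(c);r=ray(c,u,v)@c['R'];r/=np.linalg.norm(r);M=np.eye(3)-np.outer(r,r);A+=M;b+=M@o;L.append((o,M))
    X=np.linalg.solve(A,b);return X,[round(float(np.linalg.norm(M@(X-o))),1) for o,M in L]
def rot(n): pass
E
python3 - <<'E'
from h import *
s=load('scene0');d=load('side0')
print(center(s),center(d))
a=cv2.resize(s['im'][115:295,220:360],None,fx=4,fy=4,interpolation=cv2.INTER_CUBIC)
b=cv2.resize(d['im'][105:295,190:320],None,fx=4,fy=4,interpolation=cv2.INTER_CUBIC)
cv2.imwrite('pics/za.png',cv2.resize(a,None,fx=.83,fy=.83)[:,:,::-1]);cv2.imwrite('pics/zb.png',cv2.resize(b,None,fx=.78,fy=.78)[:,:,::-1])
for n,c in(('s',s),('d',d)):
    print(n,(c['d']>0).mean())
for u,v in [(165,185),(130,245),(405,250),(310,185)]:print(pt(s,u,v))
for u,v in [(408,340),(426,255),(137,200),(230,190)]:print(pt(d,u,v))
E
```

```text
[1239.33132373  217.70484766 1022.44323967] [  54.76367434 -187.296921    936.77337556]
s 0.9959523809523809
d 0.9958928571428571
[ 439.05605726 -350.44363587   38.29425237]
[ 671.0726348  -351.08650445   38.82620742]
[530.53802086 369.85121493  78.17619862]
[536.93168286 111.67280139 262.75667789]
[ 379.25741078 -357.08370409   81.44066628]
[ 622.82219674 -362.25782273   33.96981462]
[472.29357025 356.89533629  85.93998563]
[485.38167019  85.73278353 250.17568537]
```

View pics/za.png

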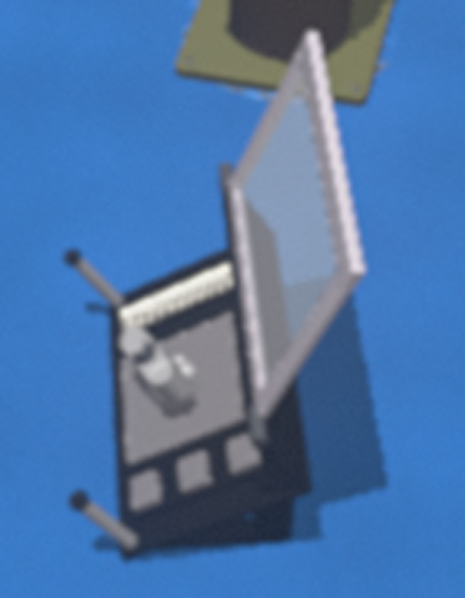

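View pics/zb.png

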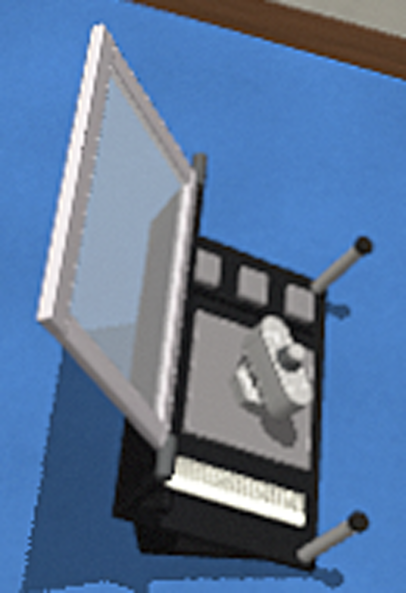

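Run:
```python
from h import *
s=load('scene0');d=load('side0')
P={}
for n,a,b in [('edgeN',(313,35),(45,318)),('edgeF',(360,270),(97,27)),('hinN',(232,180),(165,455)),('hinF',(262,425),(200,165)),('postN',(72,257),(358,522)),('postF',(78,500),(363,245)),('stud',(130,340),(293,356))]:
    X,e=tri([(s,220+a[0]/3.32,115+a[1]/3.32),(d,190+b[0]/3.12,105+b[1]/3.12)]);P[n]=X;print(n,X.round(1),e)
hm=(P['hinN']+P['hinF'])/2;em=(P['edgeN']+P['edgeF'])/2;pm=(P['postN']+P['postF'])/2
print(hm,em,np.linalg.norm(hm-em),np.linalg.norm(P['edgeN']-P['edgeF']),np.linalg.norm(P['postN']-P['postF']),hm-pm)
for a,b in [('edgeN','edgeF'),('hinN','hinF'),('postN','postF')]:
    q=P[b]-P[a];print(a,np.degrees(np.arctan2(q[1],q[0])))
```

```text
edgeN [390.9  86.9 318.6] [1.7, 1.7]
edgeF [614.5 163.2 321.3] [1.5, 1.5]
hinN [404.7  29.6 166.2] [3.2, 3.2]
hinF [643.4 108.5 170.2] [3.7, 3.7]
postN [ 446.3 -100.4   80.8] [1.5, 1.5]
postF [683.2 -20.2  81.8] [1.0, 1.0]
stud [544.4 -14.8 110.6] [2.0, 2.0]
[524.08674957  69.04355675 168.22451146] [502.66534268 125.04978292 319.95467954] 163.14906665593364 236.2755781431157 250.10203927321865 [-40.64061836 129.31636584  86.90827911]
edgeN 18.82725495238378
hinN 18.276073667724567
postN 18.694756840340496
```

```bash
cat >> h.py <<'E'
th=np.radians(108.7)
XR=np.array([np.cos(th),np.sin(th),0]);YR=np.array([-np.sin(th),np.cos(th),0]);ZR=np.array([0,0,1.])
N=-.5*XR+np.sqrt(.75)*ZR   # stud axis out
UP=np.sqrt(.75)*XR+.5*ZR   # up the deck, towards hinge
HM=np.array([524.,68.,166.])
FOOT=HM-90*UP-76*N
SEAT=FOOT+20*N
E
python3 - <<'E'
from h import *
print('seat',SEAT,'N',N,'UP',UP,'YR',YR)
s=load('scene0');d=load('side0')
def onp(c,u,v,h):
    o=center(c);r=ray(c,u,v)@c['R'];return o+r*(((FOOT+h*N-o)@N)/(r@N))
for h in (54,57,60):
  a=onp(d,190+265/3.12,105+325/3.12,h);b=onp(d,190+300/3.12,105+395/3.12,h)
  q=b-a;m=(a+b)/2-FOOT;print(h,np.linalg.norm(q),'ang in (UP,YR)',np.degrees(np.arctan2(q@YR,q@UP)),m@UP,m@YR)
# stud tip: h ~ 20+54+..
for h in (74,):
  for c,u,v in((d,190+293/3.12,105+356/3.12),(s,220+130/3.32,115+340/3.32)):
    q=onp(c,u,v,h)-FOOT;print('tip',q@UP,q@YR)
c=load('wrist0');st=np.array([183.26,544.28,230.37])
R=np.array([[-9.47704318e-01,3.19148787e-01,-7.60148473e-04],[3.19149673e-01,9.47702403e-01,-1.90821218e-03],[1.11390932e-04,-2.05102206e-03,-9.99997890e-01]])
print('cam in tool',R.T@(center(c)-st),'\n', (c['R']@R).round(3))
p=proj(d,[SEAT,SEAT+70*N,FOOT]);print(((p-[190,105])*3.12).round())
p=proj(s,[SEAT,SEAT+54*N,FOOT]);print(((p-[220,115])*3.32).round())
E
```

```text
seat [540.01214578  20.69415308  72.50257739] N [ 0.1603065  -0.47360514  0.8660254 ] UP [-0.27765899  0.82030816  0.5       ] YR [-0.94721028 -0.32061299  0.        ]
54 61.22844946391501 ang in (UP,YR) 123.85510587977994 -9.106050236751564 2.7572232549602846
57 60.978604603535864 ang in (UP,YR) 123.85510587977994 -7.451971409317814 4.893627416606405
60 60.72875974315689 ang in (UP,YR) 123.85510587977979 -5.797892581884149 7.0300315782523946
tip -6.9650536854018625 10.45988067280881
tip -11.541487549519708 4.861699761478105
cam in tool [  79.00489893   -0.34473008 -143.27269775] 
 [[-0.001  1.    -0.   ]
 [-0.952 -0.001 -0.306]
 [-0.306 -0.     0.952]]
[[250. 372.]
 [297. 332.]
 [238. 383.]]
[[177. 373.]
 [143. 339.]
 [189. 385.]]
```

```bash
cat >> h.py <<'E'
from scipy.spatial.transform import Rotation as Ro
def toolR(ang):  # tool y at ang deg in (UP,YR), z=-N
    a=np.radians(ang);y=np.cos(a)*UP+np.sin(a)*YR;z=-N;return np.c_[np.cross(y,z),y,z]
def cmd(st,p,R=None):
    R0=st['ee_rot'];sh=R0.T@(np.array(p)-st['ee_pos'])/750
    rv=np.zeros(3) if R is None else Ro.from_matrix(R0.T@R).as_rotvec()/np.pi
    return sh.round(4).tolist(),rv.round(4).tolist()
E
python3 - <<'E'
from h import *
from workcell import bot
st=bot.sense()
st1=dict(st);st1['ee_pos']=st['ee_pos']+[0,0,210]
C=SEAT-8*UP+5*YR
print(C)
print(cmd(st1,[540,10,440],toolR(34)), toolR(34).round(3))
E
```

```text
[537.49736635  12.52862283  68.50257739]
([-0.6781, -0.5236, 0.0015], [-0.1781, 0.0048, -0.3866]) [[-0.63  -0.76  -0.16 ]
 [-0.725  0.501  0.474]
 [-0.28   0.415 -0.866]]
```

Call:
play_rows --rows '[[[0,0,-0.28],[0,0,0],0],[[0,0,-0.28],[0,0,0],0],[[0,0,-0.28],[0,0,0],0],[[0,0,-0.28],[0,0,0],0]]'

```text
t: 0.65
ee_pos: [183.9, 545.9, 446.1]
ee_rot: [[-0.948, 0.319, 0.003], [0.319, 0.948, 0.007], [-0.001, 0.007, -1.0]]
wrist_force: [-0.2, -0.7, -0.2]
gripper_width: 85.5
```

Call:
play_rows --rows '[[[-0.678,-0.524,0],[-0.178,0.005,-0.387],0],[[-0.678,-0.524,0],[-0.178,0.005,-0.387],0],[[-0.678,-0.524,0],[-0.178,0.005,-0.387],0],[[-0.678,-0.524,0],[-0.178,0.005,-0.387],0],[[-0.678,-0.524,0],[-0.178,0.005,-0.387],0],[[-0.678,-0.524,0],[-0.178,0.005,-0.387],0],[[-0.678,-0.524,0],[-0.178,0.005,-0.387],0],[[-0.678,-0.524,0],[-0.178,0.005,-0.387],0]]'

```text
t: 1.65
ee_pos: [409.7, 209.7, 440.4]
ee_rot: [[-0.716, -0.687, -0.125], [-0.661, 0.609, 0.439], [-0.226, 0.397, -0.89]]
wrist_force: [0.6, 0.8, -0.2]
gripper_width: 85.2
```

Run:
```python
from h import *
from workcell import bot
st=bot.sense();print(st)
print(cmd(st,[540,10,440],toolR(34)))
```

```text
{'t': 1.65, 'joint_positions': array([   0.55240745,    2.76066922,   81.54570847,   26.77268699,
        102.02136012, -130.73071964]), 'dq': array([ -66.29501866,   24.83716013,  -15.16707251,   22.26949879,
         34.30737891, -124.85924353]), 'tau': array([  4.29232746, -35.74204445, -26.29477859,   2.01834686,
         0.26880959,   2.29876757]), 'ee_pos': array([409.74058152, 209.70104541, 440.40808641]), 'ee_rot': array([[-0.71599418, -0.68684966, -0.12485944],
       [-0.66058464,  0.60873982,  0.43939022],
       [-0.22578811,  0.39708107, -0.8895765 ]]), 'wrist_force': array([ 0.58434771,  0.78131558, -0.22067624]), 'moment': array([-0.21375954, -0.1561228 , -0.00502128]), 'gripper_width': 85.20478020626534}
([0.0517, -0.2816, -0.1382], [-0.0173, -0.0018, -0.0381])
```

Run:
```python
from h import *
from workcell import bot
st=bot.sense()
print(cmd(st,SEAT-8*UP+5*YR+200*N,toolR(-56)),SEAT-8*UP+5*YR+200*N)
```

```text
([0.1643, -0.4885, 0.0381], [-0.0148, 0.0119, 0.4617]) [569.55866541 -82.19240495 241.70765814]
```

Run:
```python
from h import *
from workcell import bot
st=bot.sense()
print(cmd(st,[570,-82,430],toolR(-56)))
```

```text
([0.1071, -0.389, -0.1852], [-0.0148, 0.0119, 0.4617])
```

Call:
play_rows --rows '[[[0.107,-0.389,-0.185],[-0.015,0.012,0.462],0],[[0.107,-0.389,-0.185],[-0.015,0.012,0.462],0],[[0.107,-0.389,-0.185],[-0.015,0.012,0.462],0],[[0.107,-0.389,-0.185],[-0.015,0.012,0.462],0],[[0.107,-0.389,-0.185],[-0.015,0.012,0.462],0],[[0.164,-0.488,0.038],[-0.015,0.012,0.462],0],[[0.164,-0.488,0.038],[-0.015,0.012,0.462],0],[[0.164,-0.488,0.038],[-0.015,0.012,0.462],0]]'

```text
t: 2.65
ee_pos: [567.5, -82.2, 241.9]
ee_rot: [[-0.753, 0.639, -0.16], [0.51, 0.719, 0.472], [0.417, 0.274, -0.867]]
wrist_force: [0.4, -1.6, 0.0]
gripper_width: 85.4
```

Call:
play_rows --rows '[[[0,0,0],[0,0,0],0],[[0,0,0],[0,0,0],0]]'

```text
t: 2.9
ee_pos: [568.3, -81.5, 246.1]
ee_rot: [[-0.758, 0.632, -0.159], [0.504, 0.723, 0.472], [0.413, 0.278, -0.867]]
wrist_force: [0.3, 0.0, 0.5]
gripper_width: 85.3
```

```bash
cat > look.py <<'E'
import sys
from h import *
from workcell import bot
n,o=sys.argv[1:3]
st=bot.sense();p=bot.camera_params(n);im,d=bot.grab_frame(n)
np.savez(f"pics/{o}.npz",im=im,d=d,**p,ee_pos=st['ee_pos'],ee_rot=st['ee_rot'])
cv2.imwrite(f"pics/{o}.png",im[:,:,::-1])
print(st['t'],st['joint_positions'].round(1),st['ee_pos'].round(1),st['dq'].round(1))
E
python3 look.py wrist w1
```

```text
2.9 [-25.8  27.1  75.8  21.1  98.4 -79.2] [568.3 -81.5 246.1] [ 0.4 -1.9 -1.9 -0.  -0.4  0.3]
```

View pics/w1.png

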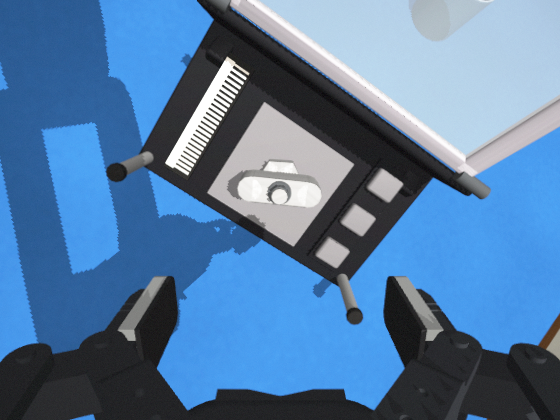

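The wrist view shows the bar nut centred near (279,190), with its long axis almost level in the image, and the stud tip at (279,195). I'll now measure it from mask and depth.

Run:
```python
from h import *
c=load('w1');P=cloud(c);h=(P-FOOT)@N;u=(P-FOOT)@UP;y=(P-FOOT)@YR
np.set_printoptions(suppress=True,precision=1)
for v,uu in [(194,279),(190,255),(190,305),(190,245),(190,315),(160,265),(230,300),(130,220),(168,278)]:
    print(v,uu,h[v,uu],u[v,uu],y[v,uu])
deck=P[(abs(np.mgrid[0:420,0:560][0]-220)<20)&(c['im'].min(2)>120)&(c['im'].max(2)<190)]
# deck plate normal
v0=P[215:235,270:310].reshape(-1,3);A=np.r_[v0,P[120:140,260:320].reshape(-1,3)]
m=A.mean(0);n=np.linalg.svd(A-m)[2][2];n*=np.sign(n[2]);print('normal',n.round(3),N.round(3))
k=(h>45)&(h<66)&(abs(u)<60)&(abs(y)<60)
k[:150]=0;k[230:]=0
print(k.sum(),np.median(h[k]))
hb=np.median(h[k]);k&=abs(h-hb)<3
pts=np.c_[u[k],y[k]].astype(np.float32)
r=cv2.minAreaRect(pts);print(r)
Q=pts-pts.mean(0);w_,V=np.linalg.eigh(Q.T@Q);print('ctr',pts.mean(0),'ang',np.degrees(np.arctan2(V[1,1],V[0,1])))
k2=(h>66)&(h<90)&(abs(u)<60)&(abs(y)<60);k2[:150]=0;k2[230:]=0
print('stud',k2.sum(),h[k2].max(),np.median(h[k2]),np.median(u[k2]),np.median(y[k2]))
```

```text
194 279 70.19593478471097 -7.90518448478651 5.604969883063554
190 255 56.32666763783044 -19.890201700384395 23.227583546382363
190 305 56.35873987334254 4.742323679652824 -13.597960870935628
190 245 56.9847182934485 -24.633878182290943 30.64156671855903
190 315 56.066055158250684 9.623699030096184 -21.033367307829295
160 265 2.45568360448403 -1.8024928601102448 26.994668316767644
230 300 2.5005839449506535 -44.524454954492384 -45.78394005870283
130 220 -3.885423269036123 -2.5242750567259784 80.91897907877906
168 278 15.385133189243355 0.884831243581 12.86015612995722
normal [0.6 0.6 0.4] [ 0.2 -0.5  0.9]
1981 56.21878708516248
((-9.190072059631348, 4.673484802246094), (24.367412567138672, 75.28001403808594), 27.391626358032227)
ctr [-8.3  5.2] ang 117.67404
stud 222 73.14312917210303 70.4874804543046 -8.575149252163687 5.124769541056125
```

```bash
cat >> h.py <<'E'
AX=FOOT-8.6*UP+5.1*YR   # stud axis, point h=0 in measured frame
def dev(st):
    q=st['ee_pos']-AX;R=st['ee_rot'];y=R[:,1]
    return dict(h=round(q@N,2),u=round(q@UP,2),y=round(q@YR,2),ang=round(np.degrees(np.arctan2(y@YR,y@UP)),2),tilt=round(np.degrees(np.arccos(min(1,-R[:,2]@N))),2),J=st['joint_positions'].round(1),t=round(st['t'],2),Mz=round(st['moment']@R[:,2],3),Fz=round(st['wrist_force']@R[:,2],2),F=st['wrist_force'].round(1),w=round(st['gripper_width'],2))
E
python3 - <<'E'
from h import *
from workcell import bot
st=bot.sense();print(dev(st))
print(cmd(st,AX+100*N,toolR(-152.5)))
E
```

```text
{'h': np.float64(224.27), 'u': np.float64(3.85), 'y': np.float64(0.36), 'ang': np.float64(-56.13), 'tilt': np.float64(0.27), 'J': array([-25.8,  27.1,  75.7,  21.1,  98.4, -79.2]), 't': 2.95, 'Mz': np.float64(0.045), 'Fz': np.float64(-0.45), 'F': array([ 0.8, -0.5,  0.1]), 'w': 85.54}
([-0.0037, -0.0025, 0.1657], [0.0013, 0.0011, 0.5354])
```

Call:
play_rows --rows '[[[-0.0037,-0.0025,0.1657],[0.0013,0.0011,0.5354],0],[[-0.0037,-0.0025,0.1657],[0.0013,0.0011,0.5354],0],[[-0.0037,-0.0025,0.1657],[0.0013,0.0011,0.5354],0],[[-0.0037,-0.0025,0.1657],[0.0013,0.0011,0.5354],0],[[-0.0037,-0.0025,0.1657],[0.0013,0.0011,0.5354],0],[[-0.0037,-0.0025,0.1657],[0.0013,0.0011,0.5354],0],[[-0.0037,-0.0025,0.1657],[0.0013,0.0011,0.5354],0],[[-0.0037,-0.0025,0.1657],[0.0013,0.0011,0.5354],0]]'

```text
t: 3.95
ee_pos: [551.0, -26.0, 138.3]
ee_rot: [[0.581, 0.799, -0.158], [0.755, -0.455, 0.472], [0.305, -0.394, -0.867]]
wrist_force: [-1.0, 0.0, -0.2]
gripper_width: 85.2
```

Call:
play_rows --rows '[[[0,0,0],[0,0,0.06],0],[[0,0,0],[0,0,0.06],0],[[0,0,0],[0,0,0.06],0]]'

```text
t: 4.32
ee_pos: [549.7, -25.8, 136.6]
ee_rot: [[0.715, 0.68, -0.161], [0.661, -0.583, 0.473], [0.228, -0.445, -0.866]]
wrist_force: [-0.1, -0.7, -0.7]
gripper_width: 85.6
```

```bash
python3 look.py wrist w2
python3 - <<'E'
from h import *
from workcell import bot
st=bot.sense();print(dev(st))
print(cmd(st,AX+29*N,toolR(-152.5)))
E
```

```text
4.325 [-22.1  30.2  88.   22.4  83.   15.1] [549.7 -25.8 136.6] [-0.   0.6  0.7 -0.  -0.2  0.7]
{'h': np.float64(98.63), 'u': np.float64(-0.28), 'y': np.float64(0.97), 'ang': np.float64(-152.86), 'tilt': np.float64(0.08), 'J': array([-22.1,  30.2,  88.1,  22.4,  83. ,  15.1]), 't': 4.38, 'Mz': np.float64(0.015), 'Fz': np.float64(-0.45), 'F': array([-0.2,  0.4,  0.8]), 'w': 85.45}
([0.0014, 0.0003, 0.0928], [-0.0002, 0.0004, -0.002])
```

View pics/w2.png

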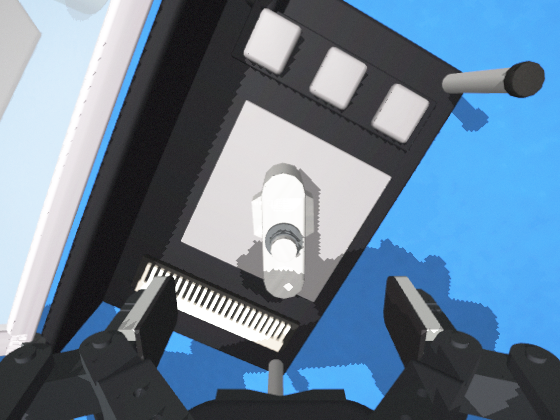

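The bar now runs vertically in the view, from (280,170) to (285,290), midway between the fingers. I'll refine the axis and angle with this closer depth image.

Run:
```python
from h import *
c=load('w2');P=cloud(c);h=(P-AX)@N;u=(P-AX)@UP;y=(P-AX)@YR
k=(h>50)&(h<62)&(abs(u)<55)&(abs(y)<55);print(k.sum(),np.median(h[k]))
k&=abs(h-np.median(h[k]))<2
pts=np.c_[u[k],y[k]].astype(np.float32);print(cv2.minAreaRect(pts))
k2=(h>66)&(h<82)&(abs(u)<30)&(abs(y)<30);hm=np.median(h[k2]);k2&=abs(h-hm)<1.5
print('stud',k2.sum(),hm,cv2.minEnclosingCircle(np.c_[u[k2],y[k2]].astype(np.float32)))
k3=(abs(h)<8)&(abs(u)<45)&(abs(y)<45);print('plate',np.median(h[k3]))
```

```text
4337 56.25117057714783
((-0.8553433418273926, -0.8367729187011719), (23.900543212890625, 75.58870697021484), 27.268218994140625)
stud 509 70.53127549883511 ((-0.8299410343170166, -0.8678578734397888), 7.032162666320801)
plate 2.7257768609602566
```

```bash
sed -i 's/^AX=.*/AX=FOOT-9.45*UP+4.25*YR/' h.py
python3 - <<'E'
from h import *
from workcell import bot
st=bot.sense();print(dev(st))
print(cmd(st,AX+29.5*N,toolR(-152.7)))
E
```

```text
{'h': np.float64(98.63), 'u': np.float64(0.57), 'y': np.float64(1.82), 'ang': np.float64(-152.86), 'tilt': np.float64(0.08), 'J': array([-22.1,  30.2,  88.1,  22.4,  83. ,  15.1]), 't': 4.38, 'Mz': np.float64(0.015), 'Fz': np.float64(-0.45), 'F': array([-0.2,  0.4,  0.8]), 'w': 85.45}
([0.0019, 0.0019, 0.0922], [-0.0002, 0.0004, -0.0009])
```

Call:
play_rows --rows '[[[0.0019,0.0019,0.045],[0,0,-0.001],0],[[0.0019,0.0019,0.092],[0,0,-0.001],0],[[0.0019,0.0019,0.092],[0,0,-0.001],0],[[0.0019,0.0019,0.092],[0,0,-0.001],0]]'

```text
t: 4.88
ee_pos: [540.2, 6.7, 75.7]
ee_rot: [[0.716, 0.679, -0.163], [0.66, -0.583, 0.474], [0.227, -0.446, -0.866]]
wrist_force: [-0.5, 0.5, -0.3]
gripper_width: 85.3
```

Run:
```python
from h import *
from workcell import bot
st=bot.sense();print(dev(st))
print(cmd(st,AX+29.5*N,toolR(-152.7)))
```

```text
{'h': np.float64(29.39), 'u': np.float64(-0.51), 'y': np.float64(0.1), 'ang': np.float64(-152.84), 'tilt': np.float64(0.13), 'J': array([-19.6,  33.2,  93.5,  24. ,  74.5,  13.6]), 't': 4.88, 'Mz': np.float64(-0.047), 'Fz': np.float64(0.6), 'F': array([-0.5,  0.5, -0.3]), 'w': 85.31}
([0.0004, -0.0005, -0.0001], [-0.0006, 0.0005, -0.0008])
```

Call:
play_rows --rows '[[[0,0,0],[0,0,0],1],[[0,0,0],[0,0,0],1],[[0,0,0],[0,0,0],1],[[0,0,0],[0,0,0],1],[[0,0,0],[0,0,0],1],[[0,0,0],[0,0,0],1],[[0,0,0],[0,0,0],1],[[0,0,0],[0,0,0],1]]' --newtons 90

```text
t: 5.88
ee_pos: [539.7, 6.5, 75.3]
ee_rot: [[0.716, 0.679, -0.163], [0.66, -0.583, 0.473], [0.226, -0.446, -0.866]]
wrist_force: [0.2, -3.8, 4.9]
gripper_width: 22.3
```

Run:
```python
from h import *
from workcell import bot
st=bot.sense();print(dev(st))
```

```text
{'h': np.float64(29.06), 'u': np.float64(-0.7), 'y': np.float64(0.54), 'ang': np.float64(-152.89), 'tilt': np.float64(0.13), 'J': array([-19.6,  33.2,  93.6,  24. ,  74.5,  13.7]), 't': 5.88, 'Mz': np.float64(-0.234), 'Fz': np.float64(-6.11), 'F': array([ 0.2, -3.8,  4.9]), 'w': 22.29}
```

Call:
play_rows --rows '[[[0,0,0.0004],[0,0,0.042],1],[[0,0,0.0008],[0,0,0.083],1],[[0,0,0.0012],[0,0,0.125],1],[[0,0,0.0016],[0,0,0.167],1],[[0,0,0.0019],[0,0,0.208],1],[[0,0,0.0023],[0,0,0.25],1],[[0,0,0.0027],[0,0,0.292],1],[[0,0,0.0031],[0,0,0.333],1]]'

```text
t: 6.88
ee_pos: [539.2, 8.4, 73.6]
ee_rot: [[0.945, -0.284, -0.163], [-0.178, -0.862, 0.475], [-0.275, -0.419, -0.865]]
wrist_force: [0.4, -2.3, 6.9]
gripper_width: 22.8
```

Run:
```python
from h import *
from workcell import bot
st=bot.sense();print(dev(st))
```

```text
{'h': np.float64(26.69), 'u': np.float64(0.12), 'y': np.float64(0.45), 'ang': np.float64(146.93), 'tilt': np.float64(0.17), 'J': array([-19.5,  33.3,  93.8,  24.1,  74.2,  73.8]), 't': 6.88, 'Mz': np.float64(-0.268), 'Fz': np.float64(-7.18), 'F': array([ 0.4, -2.3,  6.9]), 'w': 22.8}
```

Call:
play_rows --rows '[[[0,0,0.0004],[0,0,0.042],1],[[0,0,0.0008],[0,0,0.083],1],[[0,0,0.0012],[0,0,0.125],1],[[0,0,0.0016],[0,0,0.167],1],[[0,0,0.0019],[0,0,0.208],1],[[0,0,0.0023],[0,0,0.25],1],[[0,0,0.0027],[0,0,0.292],1],[[0,0,0.0031],[0,0,0.333],1]]'

```text
t: 7.88
ee_pos: [539.5, 9.9, 71.8]
ee_rot: [[0.228, -0.96, -0.162], [-0.835, -0.278, 0.475], [-0.501, 0.027, -0.865]]
wrist_force: [2.9, -1.3, 7.8]
gripper_width: 22.1
```

Run:
```python
from h import *
from workcell import bot
st=bot.sense();print(dev(st))
```

```text
{'h': np.float64(24.43), 'u': np.float64(0.36), 'y': np.float64(-0.31), 'ang': np.float64(87.01), 'tilt': np.float64(0.14), 'J': array([-19.4,  33.4,  93.9,  24.2,  73.9, 133.7]), 't': 7.88, 'Mz': np.float64(-0.559), 'Fz': np.float64(-7.83), 'F': array([ 2.9, -1.3,  7.8]), 'w': 22.11}
```

Call:
play_rows --rows '[[[0,0,0],[0,0,0],0],[[0,0,0],[0,0,0],0],[[0,0,0],[0,0,0],0],[[0,0,0],[0,0,0],0],[[0,0,0],[0,0,0],0],[[0,0,-0.06],[0,0,0],0],[[0,0,-0.08],[0,0,0],0],[[0,0,-0.08],[0,0,-0.05],0]]'

```text
t: 8.88
ee_pos: [549.4, -19.9, 123.7]
ee_rot: [[0.383, -0.91, -0.161], [-0.779, -0.411, 0.473], [-0.497, -0.056, -0.866]]
wrist_force: [-0.1, 0.2, 0.5]
gripper_width: 85.4
```

```bash
python3 look.py wrist w3
python3 - <<'E'
from h import *
from workcell import bot
st=bot.sense();print(dev(st))
c=load('w3');P=cloud(c);h=(P-AX)@N;u=(P-AX)@UP;y=(P-AX)@YR
k=(h>44)&(h<62)&(abs(u)<55)&(abs(y)<55);print(k.sum(),np.median(h[k]))
k&=abs(h-np.median(h[k]))<2
pts=np.c_[u[k],y[k]].astype(np.float32);print(cv2.minAreaRect(pts))
k2=(h>66)&(h<82)&(abs(u)<30)&(abs(y)<30);hm=np.median(h[k2]);k2&=abs(h-hm)<1.5
print('stud',k2.sum(),hm,cv2.minEnclosingCircle(np.c_[u[k2],y[k2]].astype(np.float32)))
E
```

```text
8.875 [-21.6  30.8  89.   22.7  81.3 125.6] [549.4 -19.9 123.7] [  0.5   0.8   1.8   0.2  -0.5 -73.7]
{'h': np.float64(84.31), 'u': np.float64(-0.57), 'y': np.float64(0.45), 'ang': np.float64(96.75), 'tilt': np.float64(0.12), 'J': array([-21.6,  30.9,  89.1,  22.7,  81.3, 125.2]), 't': 8.93, 'Mz': np.float64(0.041), 'Fz': np.float64(0.08), 'F': array([ 0.2,  0.2, -0. ]), 'w': 85.26}
4667 51.6889565550748
((-0.25099945068359375, 0.42026424407958984), (23.96764373779297, 75.44249725341797), 87.94473266601562)
stud 579 70.57013966070136 ((-0.4059411883354187, 0.09647739678621292), 7.284551620483398)
```

View pics/w3.png

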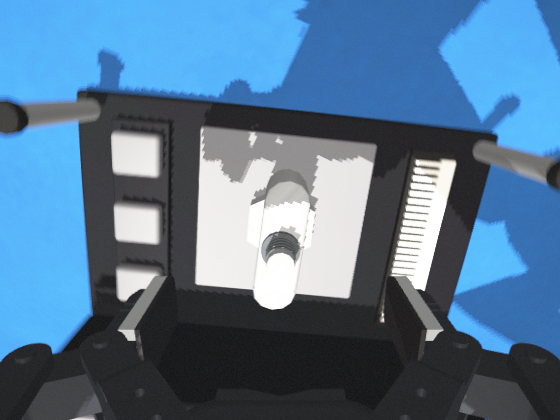

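The nut is now down on the hex nut: bar top to stud tip is 18.9 mm, against 19 mm expected at contact, and it has turned 119°. I'll regrasp half a turn back.

Call:
play_rows --rows '[[[0,0,0],[0,0,-0.5],0],[[0,0,0],[0,0,-0.5],0],[[0,0,0],[0,0,-0.5],0],[[0,0,0],[0,0,-0.5],0],[[0,0,0],[0,0,-0.5],0],[[0,0,0],[0,0,-0.5],0],[[0,0,0],[0,0,-0.5],0],[[0,0,0],[0,0,-0.5],0]]'

```text
t: 9.93
ee_pos: [547.7, -18.7, 122.2]
ee_rot: [[0.934, 0.316, -0.165], [0.356, -0.805, 0.474], [0.017, -0.502, -0.865]]
wrist_force: [-0.3, -0.0, 0.4]
gripper_width: 85.3
```

Run:
```python
from h import *
from workcell import bot
st=bot.sense();print(dev(st))
print(cmd(st,AX+80*N,toolR(-92)))
```

```text
{'h': np.float64(82.94), 'u': np.float64(-0.16), 'y': np.float64(1.09), 'ang': np.float64(-177.65), 'tilt': np.float64(0.27), 'J': array([-21.5,  30.9,  89.2,  22.7,  81.3,  39.6]), 't': 9.93, 'Mz': np.float64(0.067), 'Fz': np.float64(-0.32), 'F': array([-0.3, -0. ,  0.4]), 'w': 85.25}
([0.0015, -0.0001, 0.0039], [-0.0016, 0.0004, -0.4758])
```

Call:
play_rows --rows '[[[0.001,0,0.004],[-0.001,0,-0.475],0],[[0.001,0,0.004],[-0.001,0,-0.475],0],[[0.001,0,0.004],[-0.001,0,-0.475],0],[[0.001,0,0.004],[-0.001,0,-0.475],0],[[0.001,0,0.004],[-0.001,0,-0.475],0],[[0.001,0,0.004],[-0.001,0,-0.475],0],[[0.001,0,0.004],[-0.001,0,-0.475],0],[[0.001,0,0.004],[-0.001,0,-0.475],0]]'

```text
t: 10.92
ee_pos: [547.9, -17.0, 119.6]
ee_rot: [[-0.242, 0.957, -0.162], [0.832, 0.29, 0.473], [0.5, -0.021, -0.866]]
wrist_force: [0.4, 0.1, -0.6]
gripper_width: 85.7
```

Call:
play_rows --rows '[[[0,0,0],[0,0,0],0],[[0,0,0],[0,0,0],0]]'

```text
t: 11.18
ee_pos: [548.2, -17.2, 119.9]
ee_rot: [[-0.235, 0.958, -0.162], [0.834, 0.284, 0.473], [0.5, -0.024, -0.866]]
wrist_force: [0.1, -0.3, 0.2]
gripper_width: 85.6
```

Run:
```python
from h import *
from workcell import bot
st=bot.sense();print(dev(st))
print(cmd(st,AX+24.8*N,toolR(-92)))
```

```text
{'h': np.float64(80.29), 'u': np.float64(-0.19), 'y': np.float64(0.17), 'ang': np.float64(-92.58), 'tilt': np.float64(0.1), 'J': array([-21.4,  31. ,  89.4,  22.7,  80.8, -45.5]), 't': 11.18, 'Mz': np.float64(0.013), 'Fz': np.float64(-0.32), 'F': array([ 0.1, -0.3,  0.2]), 'w': 85.64}
([0.0002, 0.0003, 0.074], [-0.0005, -0.0, -0.0032])
```

Call:
play_rows --rows '[[[0,0,0.04],[0,0,-0.003],0],[[0,0,0.074],[0,0,-0.003],0],[[0,0,0.074],[0,0,-0.003],0],[[0,0,0.074],[0,0,-0.003],0],[[0,0,0.074],[0,0,-0.003],1],[[0,0,0.074],[0,0,-0.003],1],[[0,0,0.074],[0,0,-0.003],1],[[0,0,0.074],[0,0,-0.003],1]]' --newtons 100

```text
t: 12.18
ee_pos: [539.9, 8.5, 72.6]
ee_rot: [[-0.248, 0.955, -0.161], [0.83, 0.295, 0.473], [0.499, -0.016, -0.866]]
wrist_force: [0.5, -1.6, 1.9]
gripper_width: 22.6
```

Call:
play_rows --rows '[[[0,0,0],[0,0,0],1],[[0,0,0],[0,0,0],1],[[0,0,0],[0,0,0],1],[[0,0,0],[0,0,0],1]]'

```text
t: 12.68
ee_pos: [539.9, 8.6, 72.6]
ee_rot: [[-0.248, 0.955, -0.161], [0.83, 0.295, 0.473], [0.499, -0.016, -0.866]]
wrist_force: [0.3, -2.4, 5.5]
gripper_width: 22.4
```

Run:
```python
from h import *
from workcell import bot
st=bot.sense();print(dev(st))
```

```text
{'h': np.float64(25.75), 'u': np.float64(-0.41), 'y': np.float64(-0.23), 'ang': np.float64(-91.81), 'tilt': np.float64(0.05), 'J': array([-19.4,  33.3,  93.9,  24.1,  73.9, -47.5]), 't': 12.68, 'Mz': np.float64(0.092), 'Fz': np.float64(-5.96), 'F': array([ 0.3, -2.4,  5.5]), 'w': 22.41}
```

Call:
play_rows --rows '[[[0,0,0],[0,0,0.03],1],[[0,0,0],[0,0,0.055],1]]'

```text
t: 12.92
ee_pos: [539.8, 8.6, 72.5]
ee_rot: [[-0.079, 0.984, -0.161], [0.869, 0.147, 0.473], [0.488, -0.103, -0.867]]
wrist_force: [-0.0, -2.6, 5.5]
gripper_width: 22.2
```

Run:
```python
from h import *
from workcell import bot
st=bot.sense();print(dev(st))
```

```text
{'h': np.float64(25.74), 'u': np.float64(-0.43), 'y': np.float64(-0.2), 'ang': np.float64(-101.78), 'tilt': np.float64(0.07), 'J': array([-19.4,  33.3,  93.9,  24.1,  73.9, -37.5]), 't': 12.93, 'Mz': np.float64(-0.485), 'Fz': np.float64(-6.01), 'F': array([-0. , -2.6,  5.5]), 'w': 22.18}
```

Call:
play_rows --rows '[[[0,0,0],[0,0,0.035],1],[[0,0,0],[0,0,0.07],1],[[0,0,0],[0,0,0.105],1],[[0,0,0],[0,0,0.14],1],[[0,0,0],[0,0,0.17],1],[[0,0,0],[0,0,0.194],1],[[0,0,0],[0,0,0.194],1]]'

```text
t: 13.8
ee_pos: [539.8, 8.6, 72.5]
ee_rot: [[0.497, 0.853, -0.161], [0.797, -0.376, 0.473], [0.343, -0.363, -0.866]]
wrist_force: [-0.6, -1.8, 6.2]
gripper_width: 22.4
```

Run:
```python
from h import *
from workcell import bot
st=bot.sense();print(dev(st))
```

```text
{'h': np.float64(25.72), 'u': np.float64(-0.39), 'y': np.float64(-0.2), 'ang': np.float64(-136.6), 'tilt': np.float64(0.07), 'J': array([-19.4,  33.3,  93.9,  24.1,  73.9,  -2.7]), 't': 13.8, 'Mz': np.float64(-0.297), 'Fz': np.float64(-6.14), 'F': array([-0.6, -1.8,  6.2]), 'w': 22.37}
```

Call:
play_rows --rows '[[[0,0,0],[0,0,0],0],[[0,0,0],[0,0,0],0],[[0,0,0],[0,0,0],0],[[0,0,0],[0,0,0],0],[[0,0,-0.04],[0,0,0],0],[[0,0,-0.1],[0,0,0],0],[[0,0,-0.1],[0,0,0],0],[[0,0,-0.1],[0,0,0],0]]'

```text
t: 14.8
ee_pos: [551.1, -26.4, 136.7]
ee_rot: [[0.498, 0.852, -0.162], [0.797, -0.376, 0.473], [0.342, -0.365, -0.866]]
wrist_force: [0.7, 0.1, -0.8]
gripper_width: 85.2
```

```bash
python3 look.py wrist w4
python3 - <<'E'
from h import *
from workcell import bot
st=bot.sense();print(dev(st))
c=load('w4');P=cloud(c);h=(P-AX)@N;u=(P-AX)@UP;y=(P-AX)@YR
k=(h>44)&(h<62)&(abs(u)<55)&(abs(y)<55);print(k.sum(),np.median(h[k]))
k&=abs(h-np.median(h[k]))<2
pts=np.c_[u[k],y[k]].astype(np.float32);print(cv2.minAreaRect(pts))
k2=(h>66)&(h<82)&(abs(u)<30)&(abs(y)<30);hm=np.median(h[k2]);print(hm)
E
```

```text
14.8 [-22.1  30.3  87.8  22.4  83.2  -1. ] [551.1 -26.4 136.7] [ 0.4  0.7  1.5  0.   0.  -0. ]
{'h': np.float64(99.08), 'u': np.float64(0.09), 'y': np.float64(0.74), 'ang': np.float64(-136.67), 'tilt': np.float64(0.16), 'J': array([-22. ,  30.3,  87.8,  22.4,  83.2,  -1. ]), 't': 14.85, 'Mz': np.float64(0.028), 'Fz': np.float64(0.88), 'F': array([ 0.1,  0.5, -0.7]), 'w': 85.26}
4131 51.69170369519013
((0.1275959014892578, 0.10619735717773438), (23.7781925201416, 76.03228759765625), 44.273712158203125)
70.53196468317945
```

View pics/w4.png

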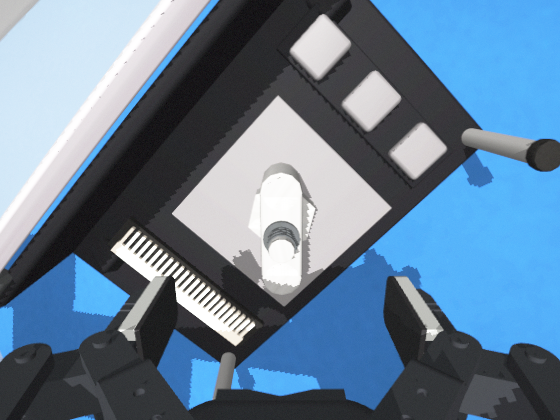

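The bar turned another 44° with no change in height, so it is locked. The cover is still open behind it. I'll go up and over to behind the cover, with the gripper closed, and push its top edge forward.

Run:
```python
from h import *
from workcell import bot
st=bot.sense()
R=np.c_[XR,-YR,-ZR]
A=[560,-50,450];B=HM+112*XR+[0,0,0];B[2]=450
print(cmd(st,A),cmd(st,B,R),B)
```

```text
([0.1239, -0.1304, -0.3792], [0.0, 0.0, 0.0]) ([0.3141, -0.3242, -0.222], [-0.0688, -0.1572, -0.253]) [488.09134505 174.08755111 450.        ]
```

Call:
play_rows --rows '[[[0.124,-0.13,-0.379],[0,0,0],1],[[0.124,-0.13,-0.379],[0,0,0],1],[[0.124,-0.13,-0.379],[0,0,0],1],[[0.124,-0.13,-0.379],[0,0,0],1],[[0.124,-0.13,-0.379],[0,0,0],1],[[0.124,-0.13,-0.379],[0,0,0],1],[[0.314,-0.324,-0.222],[-0.069,-0.157,-0.253],1],[[0.314,-0.324,-0.222],[-0.069,-0.157,-0.253],1]]' --newtons 30

```text
t: 15.85
ee_pos: [522.3, 69.0, 447.0]
ee_rot: [[0.18, 0.972, -0.153], [0.951, -0.132, 0.28], [0.252, -0.196, -0.948]]
wrist_force: [1.0, 1.1, -0.5]
gripper_width: -0.0
```

Run:
```python
from h import *
from workcell import bot
st=bot.sense()
R=np.c_[XR,-YR,-ZR]
B=HM+112*XR;B[2]=440
print(dev(st),st['ee_pos']);print(cmd(st,B,R))
```

```text
{'h': np.float64(318.64), 'u': np.float64(241.29), 'y': np.float64(-2.92), 'ang': np.float64(-118.47), 'tilt': np.float64(12.09), 'J': array([ -7.6,  13.3,  65. ,  16.1, 112.1,   6.3]), 't': 15.85, 'Mz': np.float64(0.041), 'Fz': np.float64(0.66), 'F': array([ 1. ,  1.1, -0.5]), 'w': -0.01} [522.25371134  69.01006833 447.04905158]
([0.1227, -0.0609, 0.0551], [-0.0424, -0.0953, -0.1537])
```

Call:
play_rows --rows '[[[0.123,-0.061,0.055],[-0.042,-0.095,-0.154],1],[[0.123,-0.061,0.055],[-0.042,-0.095,-0.154],1],[[0.123,-0.061,0.055],[-0.042,-0.095,-0.154],1],[[0.123,-0.061,0.055],[-0.042,-0.095,-0.154],1],[[0.123,-0.061,0.055],[-0.042,-0.095,-0.154],1],[[0.123,-0.061,0.055],[-0.042,-0.095,-0.154],1]]'

```text
t: 16.6
ee_pos: [489.0, 173.0, 442.5]
ee_rot: [[-0.316, 0.949, -0.0], [0.949, 0.316, 0.002], [0.002, 0.001, -1.0]]
wrist_force: [0.9, 0.2, -0.2]
gripper_width: 0.0
```

```bash
python3 look.py side d1; python3 look.py scene s1;  python3 - <<'E'
from h import *
from workcell import bot
st=bot.sense()
R=np.c_[XR,-YR,-ZR]
B=HM+112*XR;B[2]=290
q=st['ee_pos']-HM;print(q@XR,q@YR,st['ee_pos'],st['ee_rot'],'\n',R);print(cmd(st,B,R))
E
```

```text
16.6 [ 1.470e+01  7.700e+00  7.020e+01  1.000e-01  1.021e+02 -3.700e+00] [489.  173.  442.5] [-0.4 -0.1 -0.4 -0.3 -0.1 -0.4]
16.65 [ 1.470e+01  7.700e+00  7.020e+01  1.000e-01  1.021e+02 -3.700e+00] [489.2 172.8 442.7] [-0.1 -0.1 -0.3 -0.1 -0.  -0.4]
110.4951478771446 -0.6496649519309007 [489.18918951 172.87043073 442.86261272] [[-3.16348420e-01  9.48642776e-01  7.48500460e-04]
 [ 9.48641520e-01  3.16346377e-01  2.05802550e-03]
 [ 1.71554562e-03  1.36111173e-03 -9.99997602e-01]] 
 [[-0.32061299  0.94721028 -0.        ]
 [ 0.94721028  0.32061299 -0.        ]
 [ 0.         -0.         -1.        ]]
([0.0017, -0.0012, 0.2038], [0.0004, -0.0005, -0.0014])
```

View pics/d1.png

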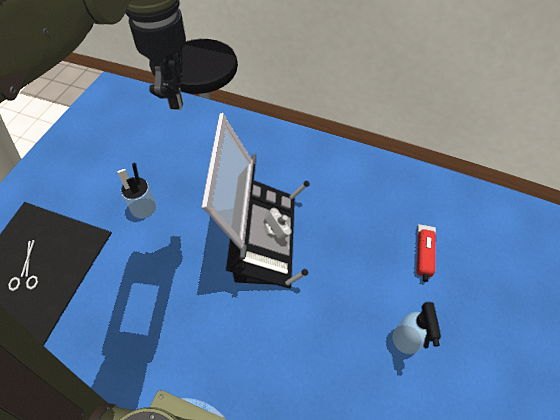

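View pics/s1.png

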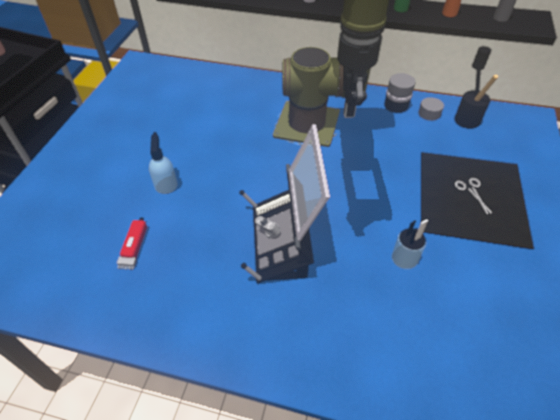

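The gripper is behind the open cover and above it, at (170,100) in the side view and (355,100) in the scene view. The bystanders haven't moved. I'll descend and then push.

Call:
play_rows --rows '[[[0.002,0,0.08],[0,0,0],1],[[0.002,0,0.16],[0,0,0],1],[[0.002,0,0.2],[0,0,0],1],[[0.002,0,0.2],[0,0,0],1],[[0.002,0,0.2],[0,0,0],1]]'

```text
t: 17.32
ee_pos: [489.7, 175.6, 294.9]
ee_rot: [[-0.318, 0.948, 0.004], [0.948, 0.318, 0.003], [0.001, 0.005, -1.0]]
wrist_force: [0.0, 0.4, -0.4]
gripper_width: -0.2
```

Call:
play_rows --rows '[[[-0.02,0,0],[0,0,0],1],[[-0.04,0,0],[0,0,0],1],[[-0.055,0,0],[0,0,0],1],[[-0.07,0,0],[0,0,0],1],[[-0.085,0,0],[0,0,0],1],[[-0.1,0,0],[0,0,0],1]]'

```text
t: 18.08
ee_pos: [512.5, 104.0, 293.5]
ee_rot: [[-0.32, 0.948, 0.002], [0.948, 0.32, 0.002], [0.001, 0.003, -1.0]]
wrist_force: [-2.2, 1.3, 8.2]
gripper_width: -0.1
```

```bash
python3 look.py side d2;python3 - <<'E'
from h import *
from workcell import bot
st=bot.sense();q=st['ee_pos']-HM;print(q@XR,q@YR,q[2],st['wrist_force'])
E
```

```text
18.075 [  6.8  10.8  86.7   0.1  82.4 -11.9] [512.5 104.  293.5] [-9.6  0.5 -1.9  0.2  0.8 -9.6]
36.45010117628094 -0.8480838654156628 127.76483104165192 [ 0.36834619 -0.32800028  1.47151722]
```

View pics/d2.png

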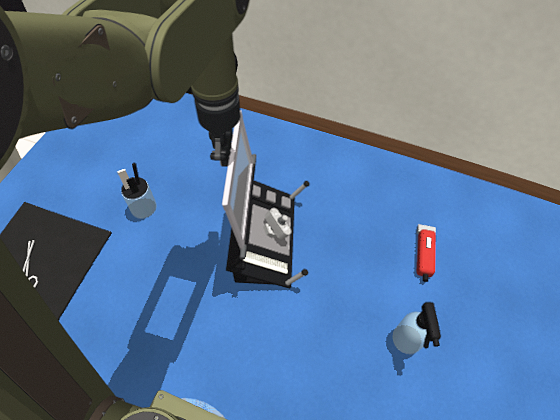

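The finger at (218,150) is pushing the cover towards upright. I'll continue past upright.

Call:
play_rows --rows '[[[-0.014,0,0],[0,0,0],1],[[-0.028,0,0],[0,0,0],1],[[-0.042,0,0],[0,0,0],1],[[-0.056,0,0],[0,0,0],1],[[-0.07,0,0],[0,0,0],1],[[-0.08,0,0],[0,0,0],1],[[-0.09,0,0],[0,0,0],1],[[-0.09,0,0],[0,0,0],1]]'

```text
t: 19.12
ee_pos: [534.0, 40.3, 293.2]
ee_rot: [[-0.319, 0.948, 0.002], [0.948, 0.319, 0.002], [0.001, 0.003, -1.0]]
wrist_force: [-0.1, -0.3, 0.4]
gripper_width: 0.4
```

Call:
play_rows --rows '[[[0,0,-0.05],[0,0,0],1],[[0,0,-0.1],[0,0,0],1],[[0.05,0,-0.15],[0,0,0],1],[[0.1,0,-0.2],[0,0,0],1],[[0.1,0,-0.2],[0,0,0],1],[[0.1,0,-0.2],[0,0,0],1],[[0.1,0,-0.2],[0,0,0],1],[[0.1,0,-0.2],[0,0,0],1]]'

```text
t: 20.12
ee_pos: [509.4, 110.8, 442.1]
ee_rot: [[-0.318, 0.948, -0.0], [0.948, 0.318, 0.001], [0.002, 0.0, -1.0]]
wrist_force: [1.1, 0.8, 0.1]
gripper_width: 0.1
```

Call:
play_rows --rows '[[[0,0,0],[0,0,0],1],[[0,0,0],[0,0,0],1],[[0,0,0],[0,0,0],1],[[0,0,0],[0,0,0],1],[[0,0,0],[0,0,0],1],[[0,0,0],[0,0,0],1],[[0,0,0],[0,0,0],1],[[0,0,0],[0,0,0],1]]'

```text
t: 21.12
ee_pos: [509.5, 111.6, 443.5]
ee_rot: [[-0.32, 0.948, 0.002], [0.948, 0.32, 0.002], [0.001, 0.003, -1.0]]
wrist_force: [-0.4, 0.6, -0.3]
gripper_width: -0.0
```

```bash
python3 look.py side d3; python3 look.py scene s3;python3 - <<'E'
from h import *
a=cv2.imread('pics/d3.png');b=cv2.imread('pics/s3.png')
cv2.imwrite('pics/c3.png',np.hstack([cv2.resize(a[90:300,180:440],None,fx=1.5,fy=1.5),cv2.resize(b[110:320,210:470],None,fx=1.5,fy=1.5)]))
E
```

```text
21.125 [ 7.600e+00  7.900e+00  6.980e+01  1.000e-01  1.022e+02 -1.100e+01] [509.5 111.6 443.5] [-0.1  0.   0.1 -0.1  0.  -0.1]
21.175 [ 7.600e+00  7.900e+00  6.980e+01  1.000e-01  1.022e+02 -1.100e+01] [509.5 111.6 443.4] [ 0.1  0.  -0.   0.1 -0.   0.1]
```

View pics/c3.png

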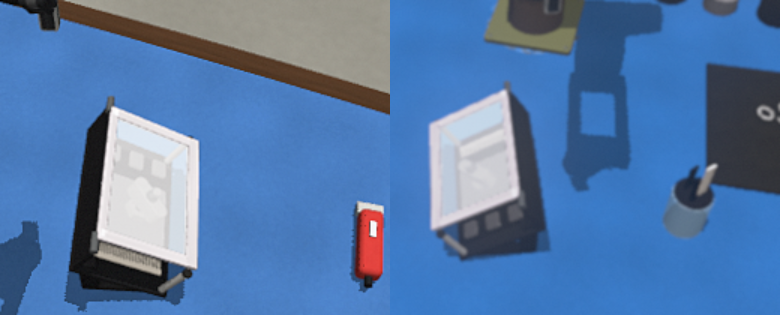

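The cover is down over the deck, but it may still be settling. I'll wait a second and measure its slope.

Call:
play_rows --rows '[[[0,0,0],[0,0,0],1],[[0,0,0],[0,0,0],1],[[0,0,0],[0,0,0],1],[[0,0,0],[0,0,0],1],[[0,0,0],[0,0,0],1],[[0,0,0],[0,0,0],1],[[0,0,0],[0,0,0],1],[[0,0,0],[0,0,0],1]]'

```text
t: 22.22
ee_pos: [509.5, 111.5, 443.5]
ee_rot: [[-0.32, 0.948, 0.002], [0.948, 0.32, 0.002], [0.001, 0.003, -1.0]]
wrist_force: [0.7, -0.0, 1.7]
gripper_width: 0.3
```

```bash
python3 look.py side d4; python3 look.py scene s4;python3 - <<'E'
from h import *
for n in('d3','s3','d4','s4'):
    c=load(n);P=cloud(c);q=P-HM
    a=q@UP;y=q@YR;h=q@N
    ang=np.degrees(np.arctan2(h,-a))
    k=(a<-156)&(a>-172)&(abs(y)<100)&(abs(h)<150)
    im=c['im'].astype(int);k&=im.min(2)>160
    print(n,k.sum(),'edge h',np.median(h[k]),'angle deg',np.median(ang[k]))
    # side rails
    k=(a<-15)&(a>-165)&(abs(abs(y)-115)<6)&(abs(h)<100)&(im.min(2)>150);print('   rail',k.sum(),np.polyfit(a[k],h[k],1))
for n in('scene','side'):
    a=load(n+'0');b=load(n[0].replace('s','s' if n=='scene' else 'd')+'4')
    df=(abs(a['im'].astype(int)-b['im']).max(2)>60).astype(np.uint8)
    for nm,X in(('bottle',[378,-355,60]),('clipper',[645,-355,25]),('jar',[495,363,70])):
        u,v=proj(a,np.array(X))[0].astype(int);print(n,nm,df[v-30:v+30,u-30:u+30].sum())
E
```

```text
22.225 [ 7.600e+00  7.900e+00  6.980e+01  1.000e-01  1.022e+02 -1.100e+01] [509.5 111.5 443.5] [-0.  -0.   0.   0.2 -0.   0.1]
22.275 [ 7.600e+00  7.900e+00  6.980e+01  1.000e-01  1.022e+02 -1.100e+01] [509.5 111.5 443.5] [-0.  -0.  -0.1  0.   0.1 -0. ]
d3 276 edge h 8.790701593307734 angle deg 3.1193626494976074
   rail 423 [-6.99191945e-03  7.70866491e+00]
s3 185 edge h 7.389754725065873 angle deg 2.6109126108647085
   rail 334 [-4.02885634e-03  6.32767862e+00]
d4 277 edge h 8.942716724486507 angle deg 3.1710676692395783
   rail 419 [-0.00885122  7.41558708]
s4 187 edge h 7.506870415609257 angle deg 2.653000205324253
   rail 336 [-1.14441199e-03  6.48872147e+00]
scene bottle 0
scene clipper 0
scene jar 0
side bottle 0
side clipper 0
side jar 0
```

View pics/d4.png

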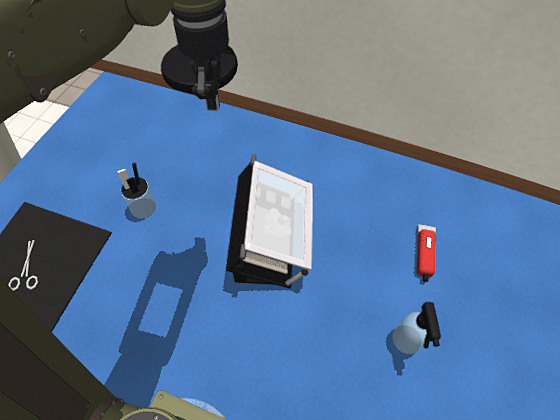

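The cover lies on its posts, its frame spanning about (245,160) to (312,270) in the side view. Its rails are within 0.01 rad of the deck slope and unchanged over a second. There is no visible change at the bystanders, and the arm is clear.

```bash
python3 -c "
from workcell import bot
print(bot.job_done())"
```

```text
the job is handed in; nothing more can be done
None
```

The nut is locked against the hex nut and the cover is shut. I handed the job in at about 22 s; `bot.job_done()` gives no verdict, so the results below are from my own last checks.

- **Nut:** I ran it down 119° in one grip, regrasped half a turn back and tightened it a further 44° (about 0.76 rad). Bar top to stud tip measured 18.9 mm before tightening and 18.8 mm after, against 19 mm expected at contact. The wrist moment rose from about 0.27 to 0.49–0.56 Nm at contact. I put the tightening at 0.72–0.78 rad, because exactly where contact began is uncertain by a few degrees.
- **Cover:** I pushed it from behind, past upright, and it fell shut by itself. Its side rails are parallel to the deck to within 0.01 rad, with no change over the last second. The raw edge-angle figure of about 3° came from my hinge reference point sitting roughly 7 mm low. The rail slope doesn't depend on that point.
- **Bystanders and arm:** The spray bottle, clipper and comb jar show no change in either fixed camera, and the arm ended clear above the rack.

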